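# Rewind the ribbon cassette and take it out of the rewinder

## Robot

A 6-joint arm with a two-finger parallel gripper is mounted at the origin on a cart in front of the work surface, level with it; the furniture and walls round the work are solid. World frame = base frame: x ahead of the robot, y to its left, z up, the work surface at z = 0. Lengths are in m, angles in degrees, forces in N, time in s.
With the tool pointing down it reaches from about 0.35 to 0.875 m from the base axis. Payload 4.2 kg.
Tool frame: the origin (TCP) lies midway between the tips of the shut fingers; the grasp point (between the pads) lies 19 mm behind it (r.pinch_z is the distance from the TCP to the grasp point, in m); z points along the fingers, y is the line along which they close (so a half turn about z gives the same grasp; the last joint's range is limited). The gripper opens to 87 mm and grips with 3 to 60 N. Pads are 19 mm wide; open, the fingers measure 117 mm over their backs; the gripper's body (75 mm by 190 mm) begins 51 mm behind the grasp point.
Start: joints at [-53.136, 22.042, 0.453, 0, -68.411, -14.817], TCP at [0.235, -0.579, 0.223] pointing down, gripper open.
Joint ranges: [-179.83, 179.83], [-69.29, 118.12], [-61.27, 80.66], [-181.25, 117.63], [-171.15, -9.14], [-177.46, 177.46]. Speed limits (degrees/s): [159.86, 159.86, 180, 180, 180, 180].

## Interface

Orientations are given as a 3x3 rotation matrix whose columns are the frame's x, y, z axes.
In Python, from station import r, imaging, models gives the robot as it stands. The module is installed in compiled form; this text tells all that it offers.
- The arm moves only by the tool apply_moves, never from a script. Its argument "moves" is a list of rows, each a list of 2 entries, a list of its own where there are three numbers: the shift along the tool's x, y, z in m, then the turn about the tool's z in degrees. A call has 1 to 5 rows; each row shifts and turns the commanded pose from where the row before left it, along the tool's axes as they then stand; what a row does not reach is not made up. A row lasts 1/12 s, in which the tool goes at most 41.7 mm and 7.16 degrees, less where a joint would pass 70% of its speed; a pose out of reach is approached as far as the arm can. A call is refused whole if a number of a shift passes 0.0417 or a number of a turn 7.16, either way. A call with a gripper value outside its range is refused whole. "hand" is the finger opening in m, from 0 to 0.087, set as the call begins (left out, the last holds). The fingers move at their own pace and stop on an object; the grip force is fixed at half the most. Time passes only in rows, so rows that do not move let the fingers close. It gives the time, the measured TCP pose, the force, the opening and the grip force at its end, in the units of the state.
- r.sense(): the state, without advancing time (a new reading comes with each control period).
- imaging.capture(name): name is "scene" or "top" or "wrist"; returns a dict with "frame" (480x640x3 uint8, blue, green, red), "intrinsics" (3x3 intrinsics, pixels), "eye" and "orientation" of the camera in the world. Camera axes: x right, y down, z forward; pixel columns grow to the right and rows downward; lengths in m; the calibration is good to about 2 mm. A picture is of the moment at which its call begins. There is no depth.
- r.finish_job(): hands the job in; it is judged then, once.
Trained networks look in a picture, given as the dict that the camera call returned (one of the last four; its "shot" number tells which), for a name from the list of things; names that differ only in an ending like _2 or _b are one class to them, and where a whole thing is asked for, a point or a joint stands for the part that bears it (a point fixed in the world has none). Each returns a list of dicts, best first, with "confidence" (0 to 1); they miss things now and then, are a little off and sometimes report something else, mostly with a low value. They report only what shows in the picture. A call takes as long as a camera call.
- models.cut_out(picture, target): "region" (480x640 bool, what is visible of it) and "extent" ([left, top, width, height] as shares, 0 to 1, of the picture: columns of its width, rows of its height, round what is visible of it).
- models.place_of(picture, target): "at" ([column, row] as shares, 0 to 1, of the picture: columns of its width, rows of its height: a listed point, or the origin of a listed thing).
The state is a dict: "time_s": time; "joints": joint angles; "joint_velocities": joint speeds; "effort": joint torques, N m; "tcp_pos": TCP position; "ee_rot": TCP orientation; "wrist_force": force on the tool from outside, world axes, zero at the start; "moment": the same for the moment, N m; "gripper_width": opening from 0.0 (shut) to 1.0 (fully open); "gripper_force": force on a finger pad.
Only numpy, scipy, OpenCV 4.12 (cv2) and the standard library are available. Lean on these libraries where they do the work, as an engineer would, in place of code of your own. Each camera call takes 0.05 s, during which the arm holds its last target. There are 200 camera calls.

## Task

Wind the crank of the bench rewinder clockwise (seen from above) against its steady drag until it suddenly turns light - the ribbon end has let go - and stop there, less than half a turn on. Then lift the cassette straight up out of its pocket by the fin, without straining it against the locking bolts, and set it down gently, upright and flat inside the steel tray. Leave the other things on the table where they are.

Things in the scene. Friction and masses are not known exactly. Their poses are not given: they have to be found in the camera images.
- rewinder: Hand rewinder fixed to the table: dark steel base plate 120 x 272 x 10 mm (x by y, from y = -147 to 125); low pocket with the cassette on its -y half; grey gear housing 104 x 128 mm, top 65 mm above the table, with the crank on its +y half. A small grey bolt block, 35 mm high, stands at the -y end. Origin: on the table; z up.
- pocket (a point): Centre of the pocket's floor, 10 mm above the table, at (0, -65) mm in the rewinder. Rim walls up to 25 mm above the table; play 3 mm each way in x, 1.7 mm in y. Two linked steel bolts, 24 mm above the table, one at each end, run into holes in the cassette's ends and lock it down (it can rise 3 mm). They draw back when the crank goes light; one turn later they come in again.
- crank_axis (a point): On the crank's vertical axis, 99 mm above the table. Turned clockwise from above, the knob drags 4 to 9 N after the first quarter turn (let go then, it springs back up to 30 degrees and stays). After 1 to 3.4 turns, different each time and not visible, the drag drops within a few degrees to 1 N or less, for about 0.6 turn; then it grows heavy and locks again.
- knob_grip (a point): Centre of the crank's upright black knob, a cylinder 18 mm in diameter, from 80 to 117 mm above the table, that spins freely on its pin: a gripper can hold it and keep its own orientation going round. It moves on a circle of 45 mm radius round crank_axis at constant height and starts anywhere on it. The steel arm below has its top at 80 mm.
- cassette: Closed grey ribbon cassette 70 x 90 x 30 mm (x by y by z), 0.22 kg, lying in the pocket with its axes along the rewinder's. Origin: centre of the underside; z up. On top stands a black grip fin, 10 mm thick along x, 46 mm long along y, from 30 to 61 mm above the underside. Bolt holes are in its +y and -y ends.
- cassette_fin (a point): Point inside the fin where it is gripped across its 10 mm thickness (fingers closing along the cassette's x): on the cassette's axis, 53 mm above its underside, 23 mm above its deck.
- tray: Open steel tray 183 x 133 x 20 mm (x by y by z), 0.5 kg, loose, with 2 mm walls and a 2 mm floor. Origin: centre of the underside on the table; z up.
- loupe: Bystander: black eyepiece loupe, loose; origin at the centre of its underside.
- carrier: Bystander: flat round wafer carrier, loose; origin at the centre of its underside.
- timer: Bystander: small bench timer, loose; origin at the centre of its underside.
- mask_box: Bystander: flat square mask box, loose; origin at the centre of its underside.
- chuck_puck: Bystander: round metal chuck, loose; origin at the centre of its underside.
- objective_case: Bystander: small black case with white lid, loose; origin at the centre of its underside.

How it is judged (in metres and radians):
On the way:
1. the cassette has been lifted straight up, its underside at least 30 mm above the base plate, over its pocket (z of cassette in the frame of rewinder above 0.04 m and x of cassette in the frame of rewinder between -0.05 and 0.05 m and y of cassette in the frame of rewinder between -0.115 and -0.015 m), for 0.05 s.
At the end, for the whole second after the job is handed in: The cassette stands upright (within 0.06 rad) and at rest flat on the floor of the steel tray (underside within 6 mm of the tray's underside), wholly inside its walls (origin within 58 mm of the tray's middle along the tray's x and 34 mm along its y), and the tray stands flat on the table (x of cassette in the frame of tray between -0.058 and 0.058 m and y of cassette in the frame of tray between -0.034 and 0.034 m and z of cassette in the frame of tray below 0.006 m and angle between each of cassette, tray's own z axis and vertical below 0.06 rad and height (world z) of tray below 0.006 m and linear speed of cassette below 0.02 m/s); the robot touches nothing.
It fails at once if the cassette was strained against the bolts, the pocket or the rewinder with more than 60 N (contact force between cassette and rewinder above 60 N).
It fails at once if the cassette was dropped or slammed into the tray (more than 60 N) (contact force between cassette and tray above 60 N).
It fails at once if the tray was shoved more than 50 mm (distance of tray from where it was at the start of the episode above 0.05 m).
It fails at once if a bystander (loupe, wafer carrier, timer, mask box, chuck or objective case) was moved by more than 30 mm (distance of any of loupe, carrier, timer, mask_box, chuck_puck, objective_case from where it was at the start of the episode above 0.03 m).
It also fails if it takes over 72 s, if anything falls off the work surface, if the arm or the gripper's body presses on something with over 40 N, if the wrist force passes 120 N, or if a joint passes its speed limit or range.

## Working session

There is one attempt and no reset: what is moved stays moved. The work goes in short steps, Python scripts to look and compute and a tool call to move; the robot and the scene stay as the last step left them, time stands still between calls to the robot, and variables do not carry over. Pictures are saved under pics/ and viewed, at most 10 in all, crops included, and the job is handed in when it is done.

Besides the shell and the picture viewer there is one more tool, called as name([rows], argument=value, ...), one row to a line, values as JSON. apply_moves: Moves the arm, as the interface text tells. Its arguments: {"type":"object","properties":{"moves":{"type":"array"},"hand":{"type":"number"}},"required":["moves"]}

```bash
mkdir -p pics; cat > h.py <<'E'
import numpy as np, cv2
from station import r, imaging, models
def ray(p,at):
    K=np.array(p["intrinsics"]);u=np.array([at[0]*640,at[1]*480,1.])
    d=np.array(p["orientation"])@np.linalg.solve(K,u);return np.array(p["eye"]),d/np.linalg.norm(d)
def atz(p,at,z):
    e,d=ray(p,at);return e+d*(z-e[2])/d[2]
def tri(L):
    A=np.zeros((3,3));b=np.zeros(3)
    for e,d in L:
        M=np.eye(3)-np.outer(d,d);A+=M;b+=M@e
    x=np.linalg.solve(A,b);return x,[float(np.linalg.norm((np.eye(3)-np.outer(d,d))@(x-e))) for e,d in L]
E
cat > a.py <<'E'
from h import *
np.set_printoptions(precision=4,suppress=True)
s=r.sense();print(s["time_s"],s["tcp_pos"],s["ee_rot"],s["wrist_force"])
P={n:imaging.capture(n) for n in("scene","top")}
for n in P:
    cv2.imwrite(f"pics/{n}1.png",P[n]["frame"]);print(n,P[n]["eye"])
for t in "rewinder pocket crank_axis knob_grip cassette cassette_fin tray loupe carrier timer mask_box chuck_puck objective_case".split():
    L=[];c=[]
    for n in P:
        q=models.place_of(P[n],t)
        if q: L.append(ray(P[n],q[0]["at"]));c.append((n,round(q[0]["confidence"],2),np.round(np.array(q[0]["at"])*[640,480],0).tolist()))
    print(t,c,*(tri(L) if len(L)==2 else ()))
E
python3 a.py
```

```text
0.0 [ 0.2344 -0.5787  0.2215] [[-0.927  -0.3752 -0.0009]
 [-0.3752  0.927   0.002 ]
 [ 0.0001  0.0022 -1.    ]] [-0.0155  0.6411  0.475 ]
scene [0.0112 0.8987 1.0133]
top [0.3185 0.0848 1.4539]
rewinder [('scene', 0.73, [343.0, 245.0]), ('top', 0.68, [356.0, 245.0])] [0.5432 0.0195 0.0017] [0.002922666636584732, 0.002922666636584787]
pocket [('scene', 0.91, [355.0, 230.0]), ('top', 0.89, [373.0, 240.0])] [ 0.5527 -0.0402  0.007 ] [0.006649898563833299, 0.006649898563833573]
crank_axis [('scene', 0.65, [332.0, 233.0]), ('top', 0.55, [339.0, 237.0])] [0.551  0.0726 0.0835] [0.002056173950524944, 0.002056173950525]
knob_grip [('scene', 0.66, [331.0, 219.0]), ('top', 0.51, [347.0, 229.0])] [0.5698 0.0491 0.105 ] [0.00366440853187965, 0.0036644085318798094]
cassette [('scene', 0.97, [353.0, 229.0]), ('top', 0.94, [374.0, 242.0])] [ 0.5513 -0.0422  0.0103] [0.001251271447783605, 0.0012512714477833876]
cassette_fin [('scene', 0.71, [353.0, 212.0]), ('top', 0.79, [378.0, 241.0])] [ 0.5513 -0.0461  0.066 ] [0.005155228947785452, 0.005155228947785564]
tray [('scene', 0.83, [298.0, 327.0]), ('t
[... 266 characters left out ...]
254.0, 265.0]), ('top', 0.66, [300.0, 198.0])] [ 0.6985  0.2094 -0.0005] [0.001570226607615336, 0.0015702266076153511]
timer [('scene', 0.78, [314.0, 203.0]), ('top', 0.5, [394.0, 193.0])] [ 0.7308 -0.111  -0.0307] [0.0020095294328846118, 0.002009529432884597]
mask_box [('scene', 0.61, [441.0, 192.0]), ('top', 0.88, [463.0, 280.0])] [ 0.4288 -0.3332 -0.0018] [0.006613850975409162, 0.006613850975409154]
chuck_puck [('scene', 0.87, [205.0, 360.0]), ('top', 0.52, [214.0, 223.0])] [0.6046 0.492  0.0005] [0.0008114748881941554, 0.0008114748881938916]
objective_case [('scene', 0.81, [264.0, 404.0]), ('top', 0.77, [205.0, 274.0])] [0.4315 0.5066 0.0053] [0.0014731858815172718, 0.001473185881517168]
```

```bash
python3 -c "
import cv2,numpy as np
a=cv2.imread('pics/top1.png');b=cv2.imread('pics/scene1.png')
cv2.imwrite('pics/topc.png',cv2.resize(a[150:310,180:480],None,fx=2.66,fy=2.66,interpolation=2))
cv2.imwrite('pics/scenec.png',cv2.resize(b[160:430,170:480],None,fx=2.2,fy=2.2,interpolation=2))"
```

```text
(no output)
```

View pics/topc.png

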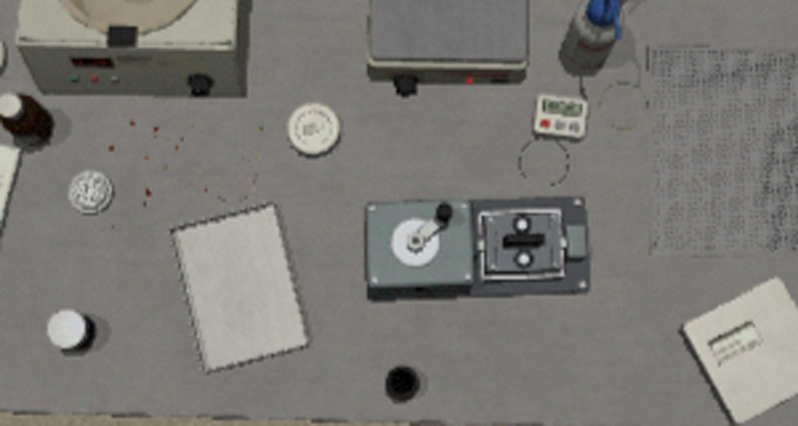

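View pics/scenec.png

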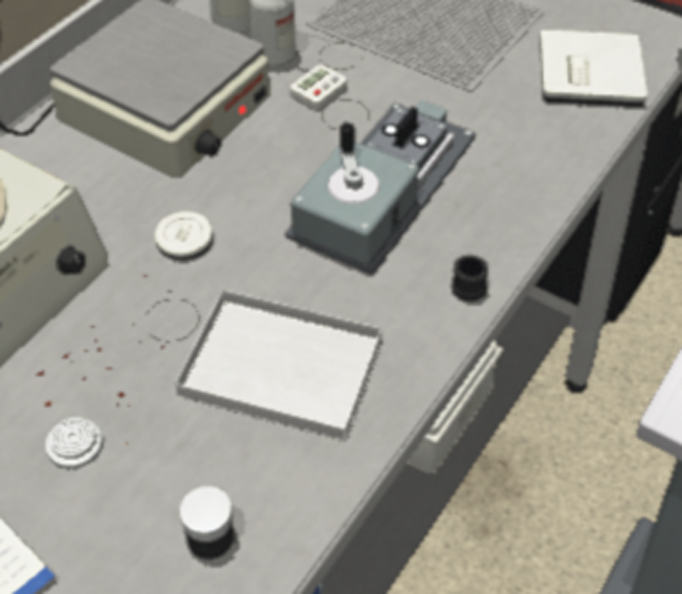

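The pictures agree with the networks: knob at about (347,229) and cassette at about (374,242) in the top view. The tray is at (272,256), rotated by about 12°, and the rewinder is nearly axis-aligned. Only the loupe report is doubtful. I'll align the tool and move over the rewinder.

apply_moves([
  [[0, 0, 0], -7],
  [[0, 0, 0], -7],
  [[0, 0, 0], -7],
  [[0, 0, 0], -7],
  [[0, 0, 0], -7],
], hand=0.06)

```text
time_s: 1.82
tcp_pos: [0.2346, -0.5793, 0.2226]
ee_rot: [[-0.539, -0.842, 0.0], [-0.842, 0.539, -0.0], [0.0, -0.0, -1.0]]
wrist_force: [0.3, 1.0, 0.3]
gripper_width: 0.732
gripper_force: 0.0
```

apply_moves([
  [[0, 0, 0], -7],
  [[0, 0, 0], -7],
  [[0, 0, 0], -7],
  [[0, 0, 0], -7],
  [[0, 0, 0], -5],
])

```text
time_s: 2.23
tcp_pos: [0.2346, -0.5793, 0.2225]
ee_rot: [[0.006, -1.0, -0.0], [-1.0, -0.006, 0.0], [-0.0, 0.0, -1.0]]
wrist_force: [-0.4, 0.9, -0.6]
gripper_width: 0.689
gripper_force: 0.0
```

apply_moves([
  [[-0.038, -0.0168, -0.003], 0],
  [[-0.038, -0.0168, -0.003], 0],
  [[-0.038, -0.0168, -0.003], 0],
  [[-0.038, -0.0168, -0.003], 0],
  [[-0.038, -0.0168, -0.003], 0],
])

```text
time_s: 2.65
tcp_pos: [0.3188, -0.3876, 0.2377]
ee_rot: [[0.0, -1.0, 0.0], [-1.0, -0.0, -0.0], [0.0, -0.0, -1.0]]
wrist_force: [1.4, 0.3, 0.2]
gripper_width: 0.689
gripper_force: 0.0
```

apply_moves([
  [[-0.038, -0.0168, -0.003], 0],
  [[-0.038, -0.0168, -0.003], 0],
  [[-0.038, -0.0168, -0.003], 0],
  [[-0.038, -0.0168, -0.003], 0],
  [[-0.038, -0.0168, -0.003], 0],
])

```text
time_s: 3.07
tcp_pos: [0.4026, -0.1972, 0.2532]
ee_rot: [[0.001, -1.0, 0.001], [-1.0, -0.001, -0.0], [0.0, -0.001, -1.0]]
wrist_force: [1.5, -0.6, -0.9]
gripper_width: 0.692
gripper_force: 0.0
```

apply_moves([
  [[-0.038, -0.0168, -0.003], 0],
  [[-0.038, -0.0168, -0.003], 0],
  [[-0.038, -0.0168, -0.003], 0],
  [[-0.03, -0.01, -0.003], 0],
  [[0, 0, 0], 0],
])

```text
time_s: 3.48
tcp_pos: [0.4648, -0.0509, 0.2653]
ee_rot: [[0.007, -1.0, 0.003], [-1.0, -0.007, 0.001], [-0.001, -0.003, -1.0]]
wrist_force: [0.6, -1.0, -0.3]
gripper_width: 0.688
gripper_force: 0.0
```

```bash
cat > w.py <<'E'
from h import *
import sys,pickle
np.set_printoptions(precision=4,suppress=True)
p=imaging.capture("wrist");cv2.imwrite(f"pics/{sys.argv[1]}.png",p["frame"])
D={}
print(p["eye"],p["orientation"])
for t in sys.argv[2:]:
    t,z=t.split(":");q=models.place_of(p,t)
    if q: D[t]=ray(p,q[0]["at"]);print(t,round(q[0]["confidence"],2),np.array(q[0]["at"])*[640,480],atz(p,q[0]["at"],float(z)))
pickle.dump(D,open(sys.argv[1]+".pkl","wb"))
E
python3 w.py w1 rewinder:0 crank_axis:.099 knob_grip:.0985 cassette:.01 cassette_fin:.063 tray:0 pocket:.01
```

```text
[ 0.4648 -0.1232  0.4269] [[-1.     -0.0064  0.0008]
 [-0.006   0.9652  0.2615]
 [-0.0025  0.2615 -0.9652]]
crank_axis 0.97 [237.312 373.2  ] [0.544  0.0895 0.099 ]
cassette 0.93 [246.208 216.288] [ 0.5467 -0.0402  0.01  ]
cassette_fin 0.59 [232.384 225.216] [ 0.5495 -0.0422  0.063 ]
tray 0.46 [232.128 223.392] [ 0.5643 -0.0302  0.    ]
pocket 0.41 [238.4   369.792] [0.564  0.1427 0.01  ]
```

View pics/w1.png

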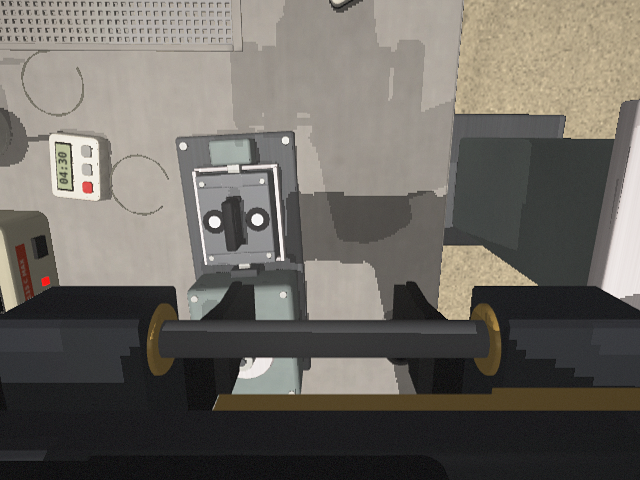

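The wrist view shows the cassette at about (235,220), slightly rotated. The gripper hides the crank, so I'll move +y for a second view.

apply_moves([
  [[-0.03, -0.02, 0], 0],
  [[-0.03, -0.02, 0], 0],
  [[-0.03, -0.02, 0], 0],
  [[-0.03, -0.02, 0], 0],
  [[0, 0, 0], 0],
])

```text
time_s: 4.3
tcp_pos: [0.5455, 0.0681, 0.2636]
ee_rot: [[0.003, -1.0, 0.001], [-1.0, -0.003, 0.0], [-0.0, -0.001, -1.0]]
wrist_force: [-0.1, -0.6, 1.0]
gripper_width: 0.692
gripper_force: 0.0
```

```bash
python3 w.py w2 rewinder:0 crank_axis:.099 knob_grip:.0985 cassette:.01 cassette_fin:.063 tray:0 pocket:.01
python3 -c "
from h import *;import pickle
a=pickle.load(open('w1.pkl','rb'));b=pickle.load(open('w2.pkl','rb'))
for t in ('cassette','cassette_fin'): 
  if t in b: print(t,tri([a[t],b[t]]))"
```

```text
[ 0.5456 -0.0041  0.4252] [[-1.     -0.0023  0.0001]
 [-0.0022  0.9653  0.2611]
 [-0.0007  0.2611 -0.9653]]
rewinder 0.9 [323.2   163.584] [0.5462 0.0244 0.    ]
knob_grip 0.92 [292.928 210.816] [0.5708 0.056  0.0985]
cassette 0.94 [320.896  94.992] [ 0.5485 -0.0417  0.01  ]
cassette_fin 0.88 [317.888  88.08 ] [ 0.5507 -0.0423  0.063 ]
tray 0.83 [367.104 393.888] [0.4923 0.2991 0.    ]
cassette (array([ 0.54756198, -0.04094701,  0.01086718]), [0.0011607387794648949, 0.001160738779464862])
cassette_fin (array([ 0.55027339, -0.04220013,  0.06154031]), [0.0005331532375120838, 0.0005331532375120792])
```

View pics/w2.png

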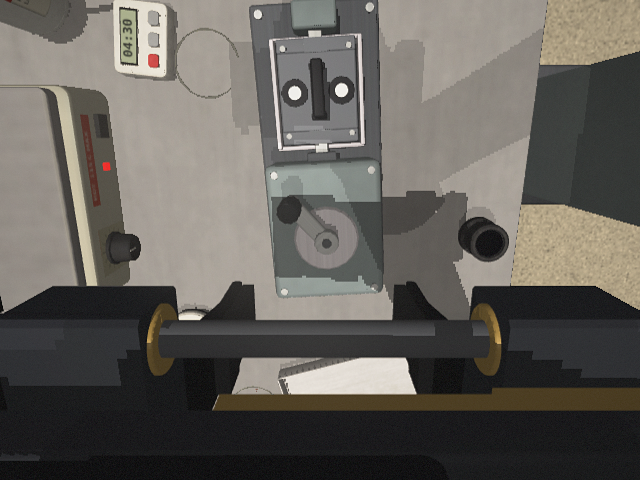

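```bash
cat > y.py <<'E'
from h import *
p=imaging.capture("wrist")
f=lambda u,v,z:atz(p,(u/640,v/480),z)
A=[f(274,175,.065),f(372,170,.065),f(376,288,.065),f(283,293,.065)]
for a in A:print(a.round(4))
B=[f(258,14,.01),f(370,7,.01)];print(B)
an=lambda v:np.degrees(np.arctan2(v[1],v[0]))
print(an(A[0]-A[1]),an(A[3]-A[2]),an(A[3]-A[0])-90,an(A[2]-A[1])-90,an(B[0]-B[1]))
print(sum(A)/4,f(326,243,.099),f(326,243,.085), f(289,209,.117))
t=imaging.capture("top");q=models.place_of(t,"knob_grip")
k=models.place_of(p,"knob_grip")
if q:print(q[0]["confidence"],tri([ray(t,q[0]["at"]),ray(p,k[0]["at"])]))
E
python3 y.py
```

```text
[0.5861 0.0258 0.065 ]
[0.4992 0.0216 0.065 ]
[0.492 0.133 0.065]
[0.5812 0.1381 0.065 ]
[array([ 0.60271282, -0.11680705,  0.01      ]), array([ 0.49901668, -0.12246371,  0.01      ])]
2.812393354283439 3.2209388240761303 2.498283448991387 3.6831251203933704 3.122409503203525
[0.53963347 0.07962488 0.065     ] [0.54009525 0.07931    0.099     ] [0.54001683 0.08305035 0.085     ] [0.56896111 0.04711181 0.117     ]
```

apply_moves([
  [[0.019, -0.0245, 0.025], 0],
  [[0, 0, 0.04], -3],
  [[0, 0, 0.04], 0],
  [[0, 0, 0.04], 0],
  [[0, 0, 0], 0],
], hand=0.05)

```text
time_s: 5.32
tcp_pos: [0.5611, 0.0444, 0.1115]
ee_rot: [[0.051, -0.999, -0.017], [-0.999, -0.05, -0.004], [0.003, 0.017, -1.0]]
wrist_force: [-1.0, -0.3, -1.6]
gripper_width: 0.576
gripper_force: 0.0
```

```bash
cat > k.py <<'E'
from h import *
np.set_printoptions(precision=4,suppress=True)
s=r.sense();print(s["time_s"],s["tcp_pos"],s["wrist_force"])
c=imaging.capture("scene");q=models.place_of(c,"knob_grip");p=imaging.capture("wrist")
k=models.place_of(p,"knob_grip")
if q:print(q[0],atz(c,q[0]["at"],.0985))
if k:print(k[0],atz(p,k[0]["at"],.0985))
if q and k:print(tri([ray(c,q[0]["at"]),ray(p,k[0]["at"])]))
a=p["frame"][180:480,120:520];cv2.imwrite("pics/k.png",cv2.resize(a,None,fx=2,fy=2))
E
python3 k.py
```

```text
5.3167 [0.5611 0.0444 0.1115] [-0.9598 -0.3468 -1.6262]
{'at': [0.5139, 0.4581], 'confidence': 0.51} [0.5736 0.047  0.0985]
{'at': [0.4877, 0.6373], 'confidence': 0.74} [0.572  0.0543 0.0985]
(array([0.5713, 0.0518, 0.1035]), [0.0007611934551621522, 0.000761193455162172])
```

View pics/k.png

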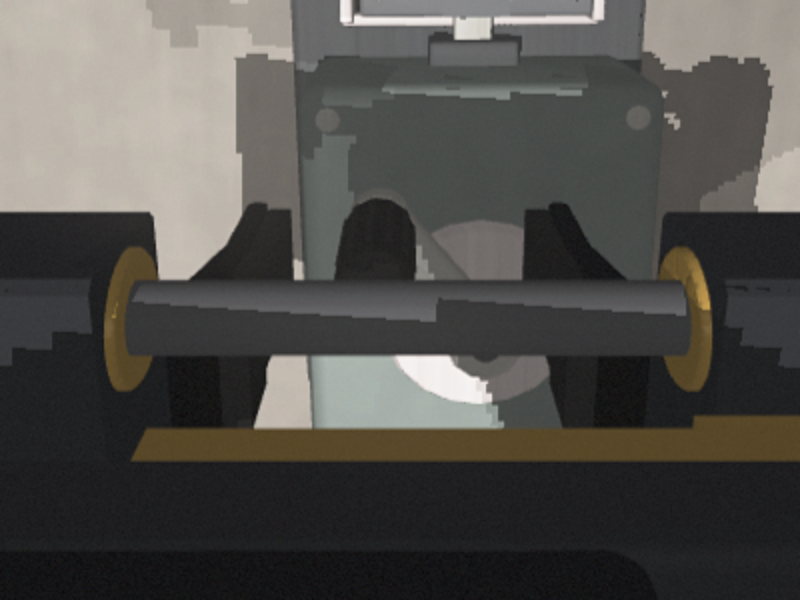

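```bash
python3 -c "
from h import *
s=r.sense();print(s['time_s'],s['tcp_pos'],s['ee_rot'],s['wrist_force'],s['joints'])"
```

```text
5.5167 [0.56920122 0.04654045 0.1225151 ] [[ 5.41564917e-02 -9.98518256e-01  5.32607949e-03]
 [-9.98532316e-01 -5.41528430e-02  8.27007162e-04]
 [-5.37359402e-04 -5.36305030e-03 -9.99985474e-01]] [ 0.68572633 -1.03697344  0.17763672] [ 20.95952702  21.93844613 -15.3951013    0.08196643 -52.36455934
 -17.90503251]
```

apply_moves([
  [[-0.002, -0.001, 0.016], 0],
  [[0, 0, 0.017], 0],
  [[0, 0, 0], 0],
  [[0, 0, 0], 0],
  [[0, 0, 0], 0],
])

```text
time_s: 5.93
tcp_pos: [0.5695, 0.0485, 0.0891]
ee_rot: [[0.054, -0.999, 0.004], [-0.999, -0.054, 0.001], [-0.001, -0.004, -1.0]]
wrist_force: [0.2, 0.9, 0.6]
gripper_width: 0.573
gripper_force: 0.0
```

apply_moves([
  [[0, 0, 0], 0],
  [[0, 0, 0], 0],
  [[0, 0, 0], 0],
  [[0, 0, 0], 0],
  [[0, 0, 0], 0],
], hand=0.0)

```text
time_s: 6.35
tcp_pos: [0.5688, 0.0482, 0.0871]
ee_rot: [[0.053, -0.999, 0.002], [-0.999, -0.053, 0.0], [-0.0, -0.002, -1.0]]
wrist_force: [2.0, -0.4, 0.3]
gripper_width: 0.283
gripper_force: 0.7
```

apply_moves([
  [[0, 0, 0], 0],
  [[0, 0, 0], 0],
  [[0, 0, 0], 0],
])

```text
time_s: 6.6
tcp_pos: [0.5687, 0.0481, 0.087]
ee_rot: [[0.053, -0.999, 0.002], [-0.999, -0.053, 0.0], [-0.0, -0.002, -1.0]]
wrist_force: [2.1, 0.4, 3.2]
gripper_width: 0.199
gripper_force: 30.0
```

```bash
cat > t.py <<'E'
import numpy as np
f=np.radians(-52.5-12*np.arange(31));P=np.round(.045*np.c_[-np.sin(f),-np.cos(f)],4)
for k in range(6):print(k,[[[round(float(a),4),round(float(b),4),0],0] for a,b in np.diff(P,axis=0)[5*k:5*k+5]])
E
python3 t.py
```

```text
0 [[[0.0049, 0.008, 0], 0], [[0.0032, 0.0089, 0], 0], [[0.0012, 0.0093, 0], 0], [[-0.0008, 0.0094, 0], 0], [[-0.0026, 0.009, 0], 0]]
1 [[[-0.0045, 0.0083, 0], 0], [[-0.0061, 0.0071, 0], 0], [[-0.0075, 0.0058, 0], 0], [[-0.0085, 0.004, 0], 0], [[-0.0091, 0.0022, 0], 0]]
2 [[[-0.0094, 0.0003, 0], 0], [[-0.0093, -0.0018, 0], 0], [[-0.0087, -0.0036, 0], 0], [[-0.0077, -0.0053, 0], 0], [[-0.0065, -0.0068, 0], 0]]
3 [[[-0.0049, -0.008, 0], 0], [[-0.0032, -0.0089, 0], 0], [[-0.0012, -0.0093, 0], 0], [[0.0008, -0.0094, 0], 0], [[0.0026, -0.009, 0], 0]]
4 [[[0.0045, -0.0083, 0], 0], [[0.0061, -0.0071, 0], 0], [[0.0075, -0.0058, 0], 0], [[0.0085, -0.004, 0], 0], [[0.0091, -0.0022, 0], 0]]
5 [[[0.0094, -0.0003, 0], 0], [[0.0093, 0.0018, 0], 0], [[0.0087, 0.0036, 0], 0], [[0.0077, 0.0053, 0], 0], [[0.0065, 0.0068, 0], 0]]
```

apply_moves([
  [[0.0049, 0.008, 0], 0],
  [[0.0032, 0.0089, 0], 0],
  [[0.0012, 0.0093, 0], 0],
  [[-0.0008, 0.0094, 0], 0],
  [[-0.0026, 0.009, 0], 0],
])

```text
time_s: 7.02
tcp_pos: [0.5274, 0.0431, 0.0872]
ee_rot: [[0.053, -0.999, 0.011], [-0.999, -0.053, 0.006], [-0.006, -0.011, -1.0]]
wrist_force: [11.1, 11.1, -7.1]
gripper_width: 0.196
gripper_force: 30.0
```

apply_moves([
  [[0, 0, 0], 0],
  [[0, 0, 0], 0],
])

```text
time_s: 7.18
tcp_pos: [0.5273, 0.0432, 0.0871]
ee_rot: [[0.055, -0.998, 0.01], [-0.999, -0.054, 0.006], [-0.005, -0.011, -1.0]]
wrist_force: [8.7, 8.4, -5.9]
gripper_width: 0.197
gripper_force: 30.0
```

```bash
cat > t.py <<'E'
import numpy as np
f=np.radians(-115.5-12*np.arange(36));R=np.r_[.0492,[.045]*35];P=np.round(R[:,None]*np.c_[-np.sin(f),-np.cos(f)],4)
for k in range(7):print(k,[[[round(float(a),4),round(float(b),4),0],0] for a,b in np.diff(P,axis=0)[5*k:5*k+5]])
E
python3 t.py
```

```text
0 [[[-0.0087, 0.0062, 0], 0], [[-0.0065, 0.0068, 0], 0], [[-0.0077, 0.0053, 0], 0], [[-0.0087, 0.0036, 0], 0], [[-0.0093, 0.0018, 0], 0]]
1 [[[-0.0094, -0.0003, 0], 0], [[-0.0091, -0.0022, 0], 0], [[-0.0085, -0.004, 0], 0], [[-0.0075, -0.0058, 0], 0], [[-0.0061, -0.0071, 0], 0]]
2 [[[-0.0045, -0.0083, 0], 0], [[-0.0026, -0.009, 0], 0], [[-0.0008, -0.0094, 0], 0], [[0.0012, -0.0093, 0], 0], [[0.0032, -0.0089, 0], 0]]
3 [[[0.0049, -0.008, 0], 0], [[0.0065, -0.0068, 0], 0], [[0.0077, -0.0053, 0], 0], [[0.0087, -0.0036, 0], 0], [[0.0093, -0.0018, 0], 0]]
4 [[[0.0094, 0.0003, 0], 0], [[0.0091, 0.0022, 0], 0], [[0.0085, 0.004, 0], 0], [[0.0075, 0.0058, 0], 0], [[0.0061, 0.0071, 0], 0]]
5 [[[0.0045, 0.0083, 0], 0], [[0.0026, 0.009, 0], 0], [[0.0008, 0.0094, 0], 0], [[-0.0012, 0.0093, 0], 0], [[-0.0032, 0.0089, 0], 0]]
6 [[[-0.0049, 0.008, 0], 0], [[-0.0065, 0.0068, 0], 0], [[-0.0077, 0.0053, 0], 0], [[-0.0087, 0.0036, 0], 0], [[-0.0093, 0.0018, 0], 0]]
```

apply_moves([
  [[-0.0087, 0.0062, 0], 0],
  [[-0.0065, 0.0068, 0], 0],
  [[-0.0077, 0.0053, 0], 0],
  [[-0.0087, 0.0036, 0], 0],
  [[-0.0093, 0.0018, 0], 0],
])

```text
time_s: 7.6
tcp_pos: [0.4989, 0.0787, 0.0871]
ee_rot: [[0.054, -0.999, 0.003], [-0.999, -0.054, -0.001], [0.001, -0.003, -1.0]]
wrist_force: [7.3, -6.3, -2.2]
gripper_width: 0.195
gripper_force: 30.0
```

apply_moves([
  [[-0.0094, -0.0003, 0], 0],
  [[-0.0091, -0.0022, 0], 0],
  [[-0.0085, -0.004, 0], 0],
  [[-0.0075, -0.0058, 0], 0],
  [[-0.0061, -0.0071, 0], 0],
])

```text
time_s: 8.02
tcp_pos: [0.5124, 0.1182, 0.0868]
ee_rot: [[0.053, -0.999, -0.006], [-0.999, -0.053, -0.005], [0.005, 0.007, -1.0]]
wrist_force: [-4.2, -6.9, 10.2]
gripper_width: 0.198
gripper_force: 30.0
```

apply_moves([
  [[-0.0045, -0.0083, 0], 0],
  [[-0.0026, -0.009, 0], 0],
  [[-0.0008, -0.0094, 0], 0],
  [[0.0012, -0.0093, 0], 0],
  [[0.0032, -0.0089, 0], 0],
])

```text
time_s: 8.43
tcp_pos: [0.5579, 0.128, 0.087]
ee_rot: [[0.053, -0.999, -0.003], [-0.999, -0.053, 0.001], [-0.002, 0.003, -1.0]]
wrist_force: [-4.9, 6.3, 6.0]
gripper_width: 0.198
gripper_force: 30.0
```

apply_moves([
  [[0.0049, -0.008, 0], 0],
  [[0.0065, -0.0068, 0], 0],
  [[0.0077, -0.0053, 0], 0],
  [[0.0087, -0.0036, 0], 0],
  [[0.0093, -0.0018, 0], 0],
])

```text
time_s: 8.85
tcp_pos: [0.5879, 0.0932, 0.0871]
ee_rot: [[0.054, -0.999, 0.003], [-0.999, -0.054, 0.004], [-0.003, -0.003, -1.0]]
wrist_force: [-0.6, 7.6, 2.4]
gripper_width: 0.195
gripper_force: 30.0
```

apply_moves([
  [[0.0094, 0.0003, 0], 0],
  [[0.0091, 0.0022, 0], 0],
  [[0.0085, 0.004, 0], 0],
  [[0.0075, 0.0058, 0], 0],
  [[0.0061, 0.0071, 0], 0],
])

```text
time_s: 9.27
tcp_pos: [0.5728, 0.0511, 0.0872]
ee_rot: [[0.054, -0.999, 0.008], [-0.999, -0.054, 0.004], [-0.003, -0.008, -1.0]]
wrist_force: [5.5, 5.4, -2.6]
gripper_width: 0.193
gripper_force: 30.0
```

apply_moves([
  [[0.0045, 0.0083, 0], 0],
  [[0.0026, 0.009, 0], 0],
  [[0.0008, 0.0094, 0], 0],
  [[-0.0012, 0.0093, 0], 0],
  [[-0.0032, 0.0089, 0], 0],
])

```text
time_s: 9.68
tcp_pos: [0.5273, 0.0435, 0.0871]
ee_rot: [[0.053, -0.999, 0.006], [-0.999, -0.053, 0.001], [-0.0, -0.006, -1.0]]
wrist_force: [8.1, -1.8, -2.6]
gripper_width: 0.198
gripper_force: 30.0
```

apply_moves([
  [[-0.0049, 0.008, 0], 0],
  [[-0.0065, 0.0068, 0], 0],
  [[-0.0077, 0.0053, 0], 0],
  [[-0.0087, 0.0036, 0], 0],
  [[-0.0093, 0.0018, 0], 0],
])

```text
time_s: 10.1
tcp_pos: [0.499, 0.0787, 0.0871]
ee_rot: [[0.054, -0.999, 0.003], [-0.999, -0.054, -0.001], [0.001, -0.003, -1.0]]
wrist_force: [8.9, -6.4, -1.9]
gripper_width: 0.2
gripper_force: 30.0
```

apply_moves([
  [[-0.0094, -0.0003, 0], 0],
  [[-0.0091, -0.0022, 0], 0],
  [[-0.0085, -0.004, 0], 0],
  [[-0.0075, -0.0058, 0], 0],
  [[-0.0061, -0.0071, 0], 0],
])

```text
time_s: 10.52
tcp_pos: [0.5124, 0.1181, 0.0868]
ee_rot: [[0.053, -0.999, -0.007], [-0.999, -0.053, -0.005], [0.005, 0.007, -1.0]]
wrist_force: [-3.9, -7.6, 9.0]
gripper_width: 0.195
gripper_force: 30.0
```

apply_moves([
  [[-0.0045, -0.0083, 0], 0],
  [[-0.0026, -0.009, 0], 0],
  [[-0.0008, -0.0094, 0], 0],
  [[0.0012, -0.0093, 0], 0],
  [[0.0032, -0.0089, 0], 0],
])

```text
time_s: 10.93
tcp_pos: [0.5578, 0.128, 0.0869]
ee_rot: [[0.053, -0.999, -0.003], [-0.999, -0.053, 0.001], [-0.002, 0.003, -1.0]]
wrist_force: [-5.1, 7.3, 6.5]
gripper_width: 0.2
gripper_force: 30.0
```

Still heavy.

apply_moves([
  [[0.0049, -0.008, 0], 0],
  [[0.0065, -0.0068, 0], 0],
  [[0.0077, -0.0053, 0], 0],
  [[0.0087, -0.0036, 0], 0],
  [[0.0093, -0.0018, 0], 0],
])

```text
time_s: 11.35
tcp_pos: [0.588, 0.0932, 0.087]
ee_rot: [[0.054, -0.999, 0.003], [-0.999, -0.054, 0.003], [-0.003, -0.003, -1.0]]
wrist_force: [-0.7, 7.1, 2.8]
gripper_width: 0.191
gripper_force: 30.0
```

apply_moves([
  [[0.0094, 0.0003, 0], 0],
  [[0.0091, 0.0022, 0], 0],
  [[0.0085, 0.004, 0], 0],
  [[0.0075, 0.0058, 0], 0],
  [[0.0061, 0.0071, 0], 0],
])

```text
time_s: 11.77
tcp_pos: [0.5693, 0.0484, 0.0869]
ee_rot: [[0.053, -0.999, -0.0], [-0.999, -0.053, -0.0], [0.0, 0.0, -1.0]]
wrist_force: [-0.1, 1.4, 5.4]
gripper_width: 0.198
gripper_force: 30.0
```

The drag fell from about 7.5 N to about 1 N, so the ribbon has let go. I'll release the knob, lift, and move over the fin.

apply_moves([
  [[0, 0, 0], 0],
  [[0, 0, 0], 0],
  [[0, 0, 0], 0],
  [[0, 0, 0], 0],
], hand=0.036)

```text
time_s: 12.1
tcp_pos: [0.569, 0.0495, 0.0858]
ee_rot: [[0.053, -0.999, -0.002], [-0.999, -0.053, -0.0], [0.0, 0.002, -1.0]]
wrist_force: [-0.9, -0.5, -0.3]
gripper_width: 0.382
gripper_force: 0.0
```

apply_moves([
  [[0, 0, -0.03], 0],
  [[0, 0, -0.034], 0],
  [[0.0296, 0.008, 0], 0],
  [[0.0296, 0.008, 0], 0],
  [[0.0296, 0.008, 0], 0],
])

```text
time_s: 12.52
tcp_pos: [0.5503, -0.0405, 0.1507]
ee_rot: [[0.055, -0.998, -0.0], [-0.998, -0.055, 0.001], [-0.001, -0.0, -1.0]]
wrist_force: [-0.2, -0.4, -0.7]
gripper_width: 0.41
gripper_force: 0.0
```

apply_moves([
  [[0, 0, 0], 0],
  [[0, 0, 0], 0],
  [[0, 0, 0], 0],
])

```text
time_s: 12.77
tcp_pos: [0.5507, -0.0401, 0.1502]
ee_rot: [[0.053, -0.999, -0.001], [-0.999, -0.053, 0.0], [-0.0, 0.001, -1.0]]
wrist_force: [0.0, 1.0, 0.1]
gripper_width: 0.416
gripper_force: 0.0
```

```bash
python3 w.py w3 cassette:.01 cassette_fin:.063 crank_axis:.099
python3 -c "
from h import *;import pickle
a=pickle.load(open('w2.pkl','rb'));b=pickle.load(open('w3.pkl','rb'))
for t in ('cassette','cassette_fin'): 
  if t in b: print(t,tri([a[t],b[t]]))
s=r.sense();print(s['tcp_pos'])"
```

```text
[ 0.5545 -0.1122  0.3119] [[-0.9986 -0.0502 -0.0144]
 [-0.0523  0.9641  0.2605]
 [ 0.0008  0.2609 -0.9654]]
cassette 0.73 [324.672 230.208] [ 0.5497 -0.0419  0.01  ]
cassette_fin 0.58 [321.6   247.776] [ 0.5519 -0.0426  0.063 ]
cassette (array([ 0.54912347, -0.04172137,  0.00892866]), [0.0005784284623542036, 0.0005784284623540794])
cassette_fin (array([ 0.55130491, -0.04240566,  0.06206722]), [0.0005969154788565037, 0.0005969154788565793])
[ 0.55088096 -0.03944382  0.15032114]
```

View pics/w3.png

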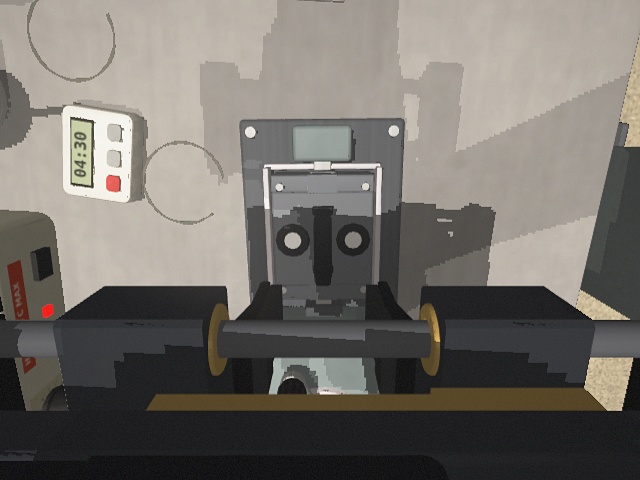

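Fin at (322,245) is centred between the fingers (268/380), and its height of 62 mm agrees with the text. I'll descend and grip.

apply_moves([
  [[0.0025, 0, 0.03], 0],
  [[0, 0, 0.03], 0],
  [[0, 0, 0.025], 0],
  [[0, 0, 0.012], 0],
  [[0, 0, 0.007], 0],
])

```text
time_s: 13.38
tcp_pos: [0.5496, -0.0424, 0.0442]
ee_rot: [[0.054, -0.999, -0.004], [-0.999, -0.054, -0.001], [0.0, 0.004, -1.0]]
wrist_force: [-0.1, -0.5, -0.3]
gripper_width: 0.414
gripper_force: 0.0
```

apply_moves([
  [[0, 0, 0], 0],
  [[0, 0, 0], 0],
  [[0, 0, 0], 0],
])

```text
time_s: 13.63
tcp_pos: [0.5519, -0.0425, 0.0477]
ee_rot: [[0.054, -0.999, 0.002], [-0.999, -0.054, 0.0], [-0.0, -0.002, -1.0]]
wrist_force: [1.1, 0.6, 0.2]
gripper_width: 0.414
gripper_force: 0.0
```

apply_moves([
  [[0, 0, 0], 0],
  [[0, 0, 0], 0],
  [[0, 0, 0], 0],
  [[0, 0, 0], 0],
  [[0, 0, 0], 0],
], hand=0.0)

```text
time_s: 14.05
tcp_pos: [0.5511, -0.0429, 0.0469]
ee_rot: [[0.053, -0.999, 0.001], [-0.999, -0.053, 0.0], [-0.0, -0.001, -1.0]]
wrist_force: [2.2, -0.1, 0.0]
gripper_width: 0.116
gripper_force: 0.8
```

apply_moves([
  [[0, 0, 0], 0],
  [[0, 0, 0], 0],
  [[0, 0, 0], 0],
])

```text
time_s: 14.3
tcp_pos: [0.5511, -0.0429, 0.0469]
ee_rot: [[0.053, -0.999, 0.001], [-0.999, -0.053, 0.0], [0.0, -0.001, -1.0]]
wrist_force: [-0.3, -0.1, 3.1]
gripper_width: 0.112
gripper_force: 30.0
```

apply_moves([
  [[0, 0, -0.002], 0],
  [[0, 0, -0.002], 0],
  [[0, 0, -0.002], 0],
  [[0, 0, -0.002], 0],
  [[0, 0, 0], 0],
])

```text
time_s: 14.72
tcp_pos: [0.5509, -0.0429, 0.0548]
ee_rot: [[0.053, -0.999, 0.0], [-0.999, -0.053, 0.0], [-0.0, -0.0, -1.0]]
wrist_force: [-0.3, -0.1, -2.4]
gripper_width: 0.112
gripper_force: 30.0
```

apply_moves([
  [[0, 0, 0], 0],
  [[0, 0, 0], 0],
])

```text
time_s: 14.88
tcp_pos: [0.5506, -0.0429, 0.0544]
ee_rot: [[0.053, -0.999, -0.0], [-0.999, -0.053, 0.0], [-0.0, 0.0, -1.0]]
wrist_force: [-0.6, 0.8, -3.0]
gripper_width: 0.11
gripper_force: 30.0
```

Free of the bolts: the wrist carries only the cassette's weight of about 2–3 N. I'll lift straight up and measure the tray.

apply_moves([
  [[0, 0, -0.02], 0],
  [[0, 0, -0.03], 0],
  [[0, 0, -0.03], 0],
  [[0, 0, -0.03], 0],
  [[0, 0, -0.03], 0],
])

```text
time_s: 15.3
tcp_pos: [0.5503, -0.0429, 0.1957]
ee_rot: [[0.053, -0.999, -0.001], [-0.999, -0.053, 0.0], [-0.0, 0.001, -1.0]]
wrist_force: [1.4, 0.2, -2.3]
gripper_width: 0.112
gripper_force: 30.0
```

```bash
cat > tr.py <<'E'
from h import *
np.set_printoptions(precision=4,suppress=True)
for n in("top","scene"):
    p=imaging.capture(n);m=models.cut_out(p,"tray");print(n,[(round(a["confidence"],2),a["region"].sum()) for a in m])
    if not m: continue
    c=max(cv2.findContours(m[0]["region"].astype(np.uint8),0,1)[0],key=cv2.contourArea)
    q=cv2.approxPolyDP(cv2.convexHull(c),8,True)[:,0]
    W=np.array([atz(p,((a[0]+.5)/640,(a[1]+.5)/480),.02)[:2] for a in c[:,0]])
    print(cv2.minAreaRect((W*1000).astype(np.float32)))
    print(q.tolist(),np.array([atz(p,((a+.5)/640,(b+.5)/480),.02)[:2] for a,b in q]))
    a=models.place_of(p,"tray");print(a[0]["confidence"],atz(p,a[0]["at"],0))
E
python3 tr.py
```

```text
top [(0.69, np.int64(2225))]
((489.3878173828125, 297.6561279296875), (183.9772186279297, 131.40353393554688), 15.424333572387695)
[[281, 227], [294, 278], [257, 289], [245, 237]] [[0.5912 0.2628]
 [0.4252 0.2138]
 [0.3871 0.3313]
 [0.5553 0.3794]]
0.72 [0.4998 0.2919 0.    ]
scene []
```

apply_moves([
  [[-0.02, 0.0027, 0], 0],
  [[-0.034, 0.004, 0], 0],
  [[-0.0382, 0.0047, 0], 0],
  [[-0.0382, 0.0047, 0], 0],
  [[-0.0382, 0.0047, 0], 0],
])

```text
time_s: 15.97
tcp_pos: [0.5194, 0.1252, 0.1924]
ee_rot: [[0.052, -0.999, -0.004], [-0.999, -0.052, -0.002], [0.002, 0.004, -1.0]]
wrist_force: [0.6, 0.2, -3.0]
gripper_width: 0.108
gripper_force: 30.0
```

apply_moves([
  [[-0.0382, 0.0047, 0], 0],
  [[-0.0382, 0.0047, 0], 0],
  [[-0.038, 0.0047, 0], 0],
  [[-0.035, 0.0042, 0], 0],
  [[-0.0258, 0.003, 0], 0],
])

```text
time_s: 16.38
tcp_pos: [0.4888, 0.3003, 0.1922]
ee_rot: [[0.055, -0.998, -0.003], [-0.998, -0.055, -0.002], [0.002, 0.003, -1.0]]
wrist_force: [0.3, -0.7, -2.5]
gripper_width: 0.114
gripper_force: 30.0
```

apply_moves([
  [[0, 0, 0], -6.2],
  [[0, 0, 0], -6.1],
  [[0, 0, 0], 0],
  [[0, 0, 0], 0],
  [[0, 0, 0], 0],
])

```text
time_s: 16.8
tcp_pos: [0.4901, 0.2975, 0.1933]
ee_rot: [[0.262, -0.965, -0.002], [-0.965, -0.262, -0.002], [0.001, 0.002, -1.0]]
wrist_force: [0.3, 0.7, -1.6]
gripper_width: 0.113
gripper_force: 30.0
```

```bash
sed -i 's/("top","scene")/("scene","wrist")/' tr.py; python3 tr.py; python3 w.py w4 cassette:.16 tray:0; python3 -c "
from h import *
p=imaging.capture('scene');cv2.imwrite('pics/s4.png',cv2.resize(p['frame'][130:430,170:480],None,fx=2,fy=2))"
```

```text
scene [(0.66, np.int64(4125))]
((486.36322021484375, 310.93017578125), (189.13180541992188, 144.74127197265625), 16.36814308166504)
[[270, 293], [342, 310], [325, 358], [250, 337]] [[0.5928 0.2735]
 [0.4201 0.2215]
 [0.3803 0.3529]
 [0.5509 0.3999]]
0.62 [0.573  0.1916 0.    ]
wrist [(0.95, np.int64(14950))]
((493.60040283203125, 296.30670166015625), (184.4645538330078, 119.33428955078125), 15.860880851745605)
[[428, 150], [420, 284], [218, 285], [208, 152]] [[0.4237 0.2171]
 [0.3925 0.3287]
 [0.5653 0.3766]
 [0.5958 0.2655]]
[0.5093 0.2283 0.3563] [[-0.9648 -0.2538 -0.0688]
 [-0.2629  0.9314  0.2517]
 [ 0.0002  0.261  -0.9654]]
cassette 0.57 [323.52  281.808] [0.4901 0.2989 0.16  ]
tray 0.21 [521.024  19.488] [0.3811 0.1012 0.    ]Traceback (most recent call last):
  File "tr.py", line 11, in <module>
    a=models.place_of(p,"tray");print(a[0]["confidence"],atz(p,a[0]["at"],0))
                                      ~^^^
IndexError: list index out of range
```

View pics/s4.png

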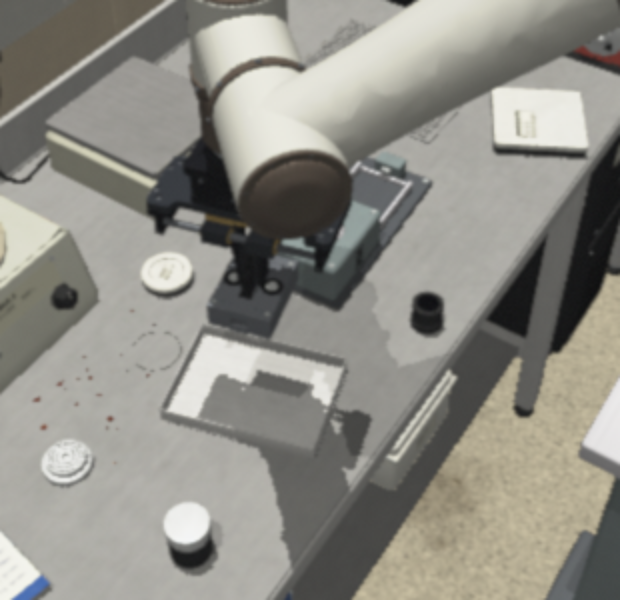

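View pics/w4.png

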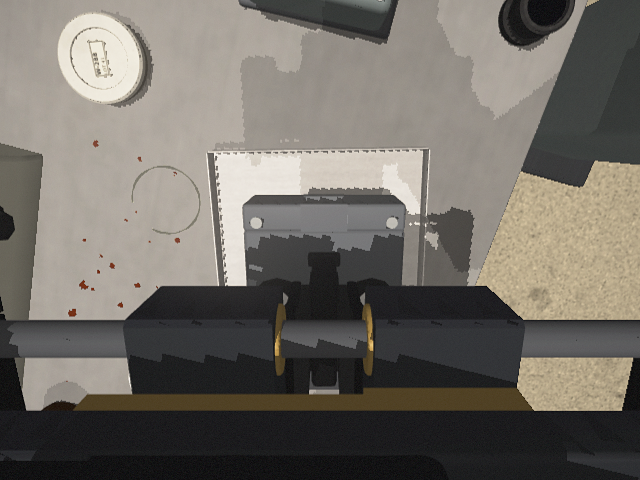

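The picture shows the cassette squarely over the tray, with the tray edges at columns 210 and 428 and the cassette at 245–405. I'll lower it.

apply_moves([
  [[-0.003, 0, 0.025], 0],
  [[0, 0, 0.035], 0],
  [[0, 0, 0.035], 0],
  [[0, 0, 0.025], 0],
  [[0, 0, 0.015], 0],
])

```text
time_s: 17.72
tcp_pos: [0.4881, 0.2996, 0.0563]
ee_rot: [[0.264, -0.965, -0.004], [-0.965, -0.264, -0.004], [0.002, 0.005, -1.0]]
wrist_force: [-0.1, -0.3, -2.3]
gripper_width: 0.108
gripper_force: 30.0
```

apply_moves([
  [[0, 0, 0.005], 0],
  [[0, 0, 0.004], 0],
  [[0, 0, 0.002], 0],
  [[0, 0, 0], 0],
  [[0, 0, 0], 0],
])

```text
time_s: 18.13
tcp_pos: [0.4904, 0.3018, 0.0499]
ee_rot: [[0.265, -0.964, 0.002], [-0.964, -0.265, 0.002], [-0.001, -0.002, -1.0]]
wrist_force: [-0.5, -0.6, -3.0]
gripper_width: 0.115
gripper_force: 30.0
```

apply_moves([
  [[0, 0, 0.002], 0],
  [[0, 0, 0.002], 0],
  [[0, 0, 0.002], 0],
  [[0, 0, 0.002], 0],
  [[0, 0, 0], 0],
])

```text
time_s: 18.55
tcp_pos: [0.4894, 0.3008, 0.0401]
ee_rot: [[0.264, -0.964, -0.001], [-0.964, -0.264, -0.001], [0.0, 0.001, -1.0]]
wrist_force: [-0.1, 0.1, -2.9]
gripper_width: 0.112
gripper_force: 30.0
```

apply_moves([
  [[0, 0, 0.001], 0],
  [[0, 0, 0.001], 0],
  [[0, 0, 0.001], 0],
  [[0, 0, 0], 0],
  [[0, 0, 0], 0],
])

```text
time_s: 18.97
tcp_pos: [0.4898, 0.3011, 0.0389]
ee_rot: [[0.265, -0.964, 0.0], [-0.964, -0.265, 0.0], [0.0, -0.0, -1.0]]
wrist_force: [-2.0, -0.4, 5.5]
gripper_width: 0.115
gripper_force: 30.0
```

Contact with the tray floor at +5.5 N and TCP z 0.0389, as predicted. I'll release and lift.

apply_moves([
  [[0, 0, 0], 0],
  [[0, 0, 0], 0],
  [[0, 0, 0], 0],
  [[0, 0, 0], 0],
  [[0, 0, 0], 0],
], hand=0.036)

```text
time_s: 19.38
tcp_pos: [0.4898, 0.3012, 0.0375]
ee_rot: [[0.265, -0.964, 0.0], [-0.964, -0.265, 0.0], [-0.0, -0.0, -1.0]]
wrist_force: [-0.1, -0.8, -0.2]
gripper_width: 0.378
gripper_force: 0.0
```

apply_moves([
  [[0, 0, -0.01], 0],
  [[0, 0, -0.03], 0],
  [[0, 0, -0.04], 0],
  [[0, 0, -0.04], 0],
  [[0, 0, -0.04], 0],
])

```text
time_s: 19.8
tcp_pos: [0.4895, 0.3008, 0.2001]
ee_rot: [[0.265, -0.964, 0.0], [-0.964, -0.265, -0.0], [0.0, -0.0, -1.0]]
wrist_force: [1.2, 0.4, -0.6]
gripper_width: 0.41
gripper_force: 0.0
```

apply_moves([
  [[0.03, 0, -0.02], 0],
  [[0.03, 0, -0.02], 0],
  [[0.03, 0, 0], 0],
  [[0, 0, 0], 0],
  [[0, 0, 0], 0],
])

```text
time_s: 20.22
tcp_pos: [0.5137, 0.2131, 0.2387]
ee_rot: [[0.262, -0.965, 0.001], [-0.965, -0.262, 0.001], [-0.001, -0.002, -1.0]]
wrist_force: [-0.3, 0.6, 0.3]
gripper_width: 0.415
gripper_force: 0.0
```

```bash
python3 w.py w5 cassette:.002 cassette_fin:.055 tray:0; python3 -c "
import cv2;cv2.imwrite('pics/w5b.png',cv2.imread('pics/w5.png'))"
```

```text
[0.5322 0.1432 0.4003] [[-0.9652 -0.2527 -0.0673]
 [-0.2615  0.9315  0.2528]
 [-0.0012  0.2616 -0.9652]]
cassette 0.65 [325.184 298.704] [0.4871 0.305  0.002 ]
cassette_fin 0.74 [145.92  166.512] [0.6705 0.2073 0.055 ]
```

View pics/w5b.png

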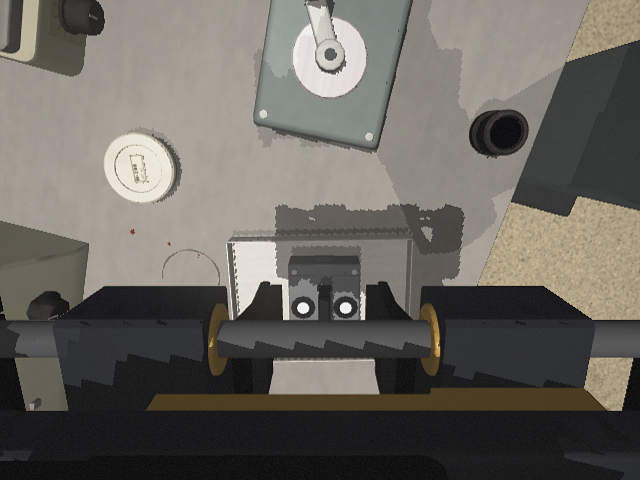

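The cassette sits square and flat in the tray, at about (323,285) between tray walls at 228 and 412. Nothing else has moved and the arm is clear.

```bash
python3 -c "
from station import r
print(r.finish_job())"
```

```text
the job is handed in; nothing more can be done
None
```

I wound the crank until it went light (about two turns), lifted the cassette straight out without strain, and set it flat in the tray with about 5 N of contact. I handed the job in at about 20 s, and no verdict came back.

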